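# Run a set of AA cells from the lever dispenser into the battery tray

## Task

With the fingertips, push the black battery tray along its guide rails until it is fully home under the dispenser's chute, then press the red paddle right down so that the other end of the lever lifts the gate, and keep it down until all four AA cells have rolled into the tray. Let the paddle come back up so the gate is shut again, with the tray left home under the chute. Pick nothing up, keep off the cells, lift the gate only with the tray home, and leave the other things on the counter where they are.

Things in the scene. Friction and masses are not known exactly. Their poses are not given: they have to be found in the camera images.
- dispenser: grey AA-cell dispenser, fixed, 325 x 90 mm, 138 mm tall. Origin on the counter, centre line, under the gate; x runs from the outlet (-x) to the paddle (+x), z up. The open chute slopes 14 deg down to a lip at x = -21 mm, 32 mm up. Two 12 mm high guide rails 73 mm apart run to x = -135 mm, mouths flared to -160 mm; the tray slides in until it meets the side frames at x = -8 mm
- gate_edge (a point): middle of the lower edge of the gate, a steel blade 52 mm wide and 48 mm high that hangs from the front end of the rocking lever and stands across the chute at x = 0, in front of the four cells; the lever's pivot is over the chute at x = 48 mm, 103 mm up. The edge is 2 mm above the chute floor when shut
- lever (a joint): rocking lever: 0 with the paddle up and the gate shut, grows as the paddle is pressed, 0.33 rad on its stop (paddle right down, gate 22 mm up). Cells pass under the gate from about 0.24 rad. A spring returns it; pressing takes about 2 N at first and 3.5 N near the stop
- paddle_top (a point): middle of the top of the red ribbed paddle (36 mm along the dispenser, 34 mm wide, 8 mm thick), at x = 131 mm in the dispenser's frame. 134 mm above the counter when up (sloping 14 deg, rear higher), 105 mm when pressed to the stop, shifting 5 mm to +x on the way; clear above, a post with a rubber bumper below
- tray: loose black battery tray, 92 mm long (x), 68 wide, 0.12 kg, walls and floor 3 mm; origin under its middle. Sides 24 mm high; end wall at +x, towards the dispenser, 14 mm, passes under the lip; outer end wall at -x, to push on, 30 mm. Starts between the rails, drawn out 45 to 86 mm. Home: origin at x = -54 mm, y = 0 in the dispenser's frame, axes parallel to it
- cell1: AA cell, blue with a copper end, 14.5 mm in diameter, 50.5 mm long, 23 g, lying across the chute (axis = its y); origin at its centre. Number 1 of four in the row behind the gate
- cell2: AA cell, blue with a copper end, 14.5 mm in diameter, 50.5 mm long, 23 g, lying across the chute (axis = its y); origin at its centre. Number 2 of four in the row behind the gate
- cell3: AA cell, blue with a copper end, 14.5 mm in diameter, 50.5 mm long, 23 g, lying across the chute (axis = its y); origin at its centre. Number 3 of four in the row behind the gate
- cell4: AA cell, blue with a copper end, 14.5 mm in diameter, 50.5 mm long, 23 g, lying across the chute (axis = its y); origin at its centre. Number 4 of four in the row behind the gate
- lock_cylinder: gold brass lock cylinder standing upright with its cam on top, 30 mm across, 41 mm tall; origin under its middle. Not part of the job
- dial_ring: flat steel dial ring, 72 mm outside, 48 mm inside, 12 mm high; origin under its middle. Not part of the job
- keypad: black safe keypad with grey keys, 85 by 62 mm, 16 mm high; origin under its middle. Not part of the job
- tester_probe: green pen-shaped circuit tester probe lying along its x, 147 mm long, 15 mm thick; origin under its middle. Not part of the job
- screwdriver: screwdriver lying along its x, 170 mm long; origin underneath it. Not part of the job
Not all that is in view belongs to the job. What is shaped like the tray but brown is not meant.

How it is judged:
By the outcome, as a careful person would: the job done as asked, in the order asked, and still so for the second after the job is handed in, with the robot touching nothing.
It also fails if it takes over 51 s, if anything falls off the work surface, if the arm or the gripper's body presses on something with over 40 N, if the wrist force passes 120 N, or if a joint passes its speed limit or range.

## Robot

A 6-joint arm with a two-finger parallel gripper is mounted at the origin on the work surface. World frame = base frame: x ahead of the robot, y to its left, z up, the work surface at z = 0. Lengths are in mm, angles in rad, forces in N, time in s.
With the tool pointing down it reaches from about 350 to 725 mm from the base axis. Payload 6 kg.
Tool frame: the origin (TCP) lies on the centre line of the jaws, within the pads' length; the fingertips stand 17 mm ahead of it and the grasp point (between the pads) lies 2 mm behind it; z points along the fingers, y is the line along which they close (so a half turn about z gives the same grasp; the last joint's range is limited). The gripper opens to 85 mm and grips with 20 to 120 N. Pads are 22 mm wide; open, the fingers measure 114 mm over their backs; the gripper's body (76 mm by 85 mm) begins 54 mm behind the grasp point. The pads swing forward as they close: fully open they stand 13 mm farther back than shut.
Start: joints at [-0.807, 0.04, 0.085, 0, -1.615, -0.334], TCP at [250.02, -545.404, 248.261] pointing down, gripper open.
Joint ranges: [-2.56, 2.56], [-1.29, 2.01], [-1.08, 1.49], [-3.29, 1.98], [-2.81, -0.18], [-2.99, 2.99]. Speed limits (rad/s): [2.57, 2.57, 3.01, 3.14, 3.14, 3.14].

## Interface

Orientations are given as a unit quaternion [w, x, y, z].
In Python, from plant import robot gives the robot as it stands.
- The arm moves only by the shell command python3 -m handwheel 'ROWS'. ROWS is a JSON object of lists of equal length, an entry for each row: "delta_pos": the shift along the tool's x, y, z in cm, a list of three; "delta_rot": the turn, a rotation vector about the tool's x, y, z in rad, a list of three; "grip": the finger opening in cm, from 0 to 8.54. In form: {"delta_pos": [[dx, dy, dz], ...], "delta_rot": [[ax, ay, az], ...], "grip": [grip, ...]}. A call has 1 to 20 rows; each row shifts and turns the commanded pose from where the row before left it, along the tool's axes as they then stand; what a row does not reach is not made up. A row lasts 1/10 s, in which the tool goes at most 50 mm and 8.59 degrees, less where a joint would pass 70% of its speed; a pose out of reach is approached as far as the arm can. A call with a gripper value outside its range is refused whole. The fingers move at their own pace and stop on an object; the grip force is fixed at half the most. Time passes only in rows, so rows that do not move let the fingers close. It gives the time, the measured TCP pose, the force, the opening and the grip force at its end, in the units of the state.
- robot.get_obs(): the state, without advancing time (a new reading comes with each control period).
- robot.capture(name): name is "scene" or "top"; returns a dict with "frame" (400x640x3 uint8, red, green, blue), "range_z" (400x640 float32, mm along the optical axis (not along the pixel's ray), 0 where there is no reading), "vfov" (degrees; the focal length in pixels is half the picture's height over the tangent of half this angle, whatever the lens; pixels are square), "cx", "cy" (the principal point, pixels), "dist" ([k1, k2, p1, p2, k3] as OpenCV has them; the pictures are not rectified), "R" (3x3) and "t" (3): a world point X has camera coordinates R X + t. Camera axes: x right, y down, z forward; pixel columns grow to the right and rows downward; lengths in mm; the calibration is good to about 2 mm. A picture is of the moment at which its call begins.
- robot.close_job(): hands the job in; it is judged then, once.
The state is a dict: "time": time; "q": joint angles; "joint_vel": joint speeds; "joint_torque": joint torques, N m; "tool_pos": TCP position; "tool_rot": TCP orientation; "contact_force": force on the tool from outside, world axes, zero at the start; "moment": the same for the moment, N m; "width": finger opening in mm; "finger_force": force on a finger pad.
Only numpy, scipy, OpenCV 4.12 (cv2) and the standard library are available. Lean on these libraries where they do the work, as an engineer would, in place of code of your own. Each camera call takes 0.05 s, during which the arm holds its last target. There are 200 camera calls.

## Working session

There is one attempt and no reset: what is moved stays moved. The work goes in short steps, Python scripts to look and compute and a shell command to move; the robot and the scene stay as the last step left them, time stands still between calls to the robot, and variables do not carry over. Pictures are saved under pics/ and viewed, at most 10 in all, crops included, and the job is handed in when it is done.

```bash
mkdir -p pics; ls; cat > h.py <<'E'
import numpy as np, cv2
from plant import robot
def cap(n):
    c=robot.capture(n); f=200/np.tan(np.radians(c['vfov']/2))
    c['K']=np.array([[f,0,c['cx']],[0,f,c['cy']],[0,0,1]]); c['d']=np.array(c['dist'],float); c['R']=np.array(c['R']);c['t']=np.array(c['t']); return c
def rays(c,uv):
    p=cv2.undistortPoints(np.array(uv,float).reshape(-1,1,2),c['K'],c['d'])[:,0]
    return np.c_[p,np.ones(len(p))]
def onz(c,uv,z):
    r=rays(c,uv)@c['R']; o=-c['R'].T@c['t']; return o+r*((z-o[2])/r[:,2])[:,None]
def bydepth(c,uv):
    z=np.array([c['range_z'][int(v),int(u)] for u,v in uv]); return (rays(c,uv)*z[:,None]-c['t'])@c['R']
def proj(c,P):
    return cv2.projectPoints(np.array(P,float).reshape(-1,1,3),cv2.Rodrigues(c['R'])[0],c['t'],c['K'],c['d'])[0][:,0]
E
python3 - <<'E'
from h import *
for n in('scene','top'):
    c=cap(n); cv2.imwrite(f'pics/{n}0.png',c['frame'][:,:,::-1]); print(n,-c['R'].T@c['t'],c['R'].round(3).tolist())
print(robot.get_obs())
E
```

```text
pics
scene [1043.30925377 -826.76816193  717.25680601] [[0.875, 0.484, -0.014], [0.257, -0.489, -0.834], [-0.41, 0.726, -0.552]]
top [456.97678963 -10.12539318 921.73306201] [[-0.016, -1.0, 0.004], [-0.991, 0.016, -0.132], [0.132, -0.007, -0.991]]
{'time': 0.1, 'q': array([-8.07317170e-01,  4.07618317e-02,  8.39076496e-02, -3.90987258e-04,
       -1.61551933e+00, -3.33701555e-01]), 'joint_vel': array([ 7.42458796e-05, -2.15907802e-03,  2.09612788e-03,  8.11061545e-04,
        8.00717508e-04, -1.31448677e-03]), 'joint_torque': array([-5.75168946e-03, -3.69345260e+01,  3.48279870e+01,  6.95188299e+00,
       -4.60638621e-03,  5.11005958e-07]), 'tool_pos': array([ 249.94976835, -545.15802492,  247.37472497]), 'tool_rot': array([-2.44592070e-04, -2.13247106e-01,  9.76997959e-01,  7.74721738e-04]), 'contact_force': array([-0.06020806,  0.14889756,  0.49768023]), 'moment': array([ 0.0364861 ,  0.00913488, -0.06257625]), 'finger_force': 0.0, 'width': 85.18291208203748}
```

View pics/scene0.png

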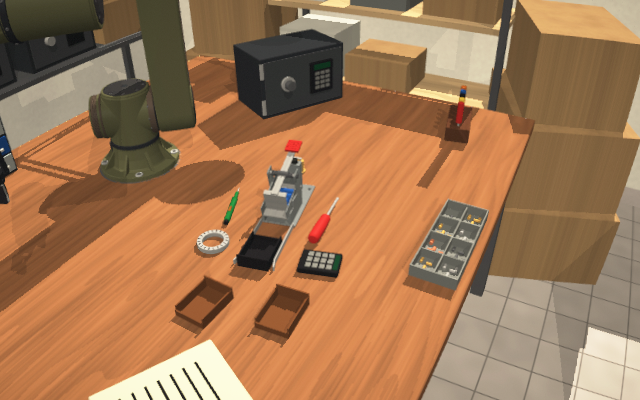

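View pics/top0.png

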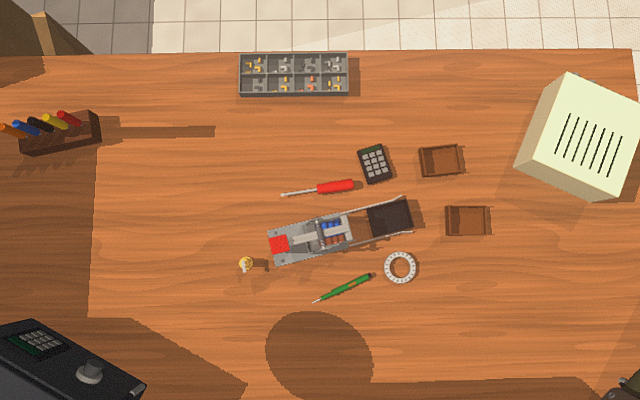

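The black tray is at top (390,217) / scene (260,250). The similar trays at top (441,160) and (467,220) are brown, so they are not meant. Next I'll confirm this in a crop and measure.

```bash
python3 - <<'E'
from h import *
c=cap('top'); f=c['frame']; 
cv2.imwrite('pics/crop1.png',cv2.resize(f[185:280,255:430],None,fx=4.5,fy=4.5,interpolation=cv2.INTER_CUBIC)[:,:,::-1])
def comp(m,near):
    n,l,s,ce=cv2.connectedComponentsWithStats(m.astype(np.uint8)); i=min((k for k in range(1,n) if s[k,4]>30),key=lambda k:np.hypot(*(ce[k]-near))); return l==i,ce[i],s[i]
hsv=cv2.cvtColor(f,cv2.COLOR_RGB2HSV)
m,ce,s=comp((hsv[...,0]<6)&(hsv[...,1]>200)&(hsv[...,2]>120),(279,244)); 
P=onz(c,[ce],134)[0]; print('paddle',ce,s,P)
m2,ce2,s2=comp(hsv[...,2]<62,(390,217)); print('tray px',ce2,s2)
r=cv2.minAreaRect(np.argwhere(m2)[:,::-1].astype(np.float32)); b=cv2.boxPoints(r); print(b, onz(c,b,24).round(1))
v,u=np.mgrid[195:275,258:430]; uv=np.c_[u.ravel(),v.ravel()]; 
W=bydepth(c,uv); ok=(c['range_z'][uv[:,1],uv[:,0]]>0)
np.save('W.npy',np.c_[uv,W][ok])
m=m[uv[:,1],uv[:,0]]; print('paddle depth',np.median(W[m&ok],0))
E
```

```text
paddle [278.42040816 244.13877551] [269 235  20  19 245] [471.28307474  74.26838172 134.        ]
tray px [629.66917293 390.39849624] [620 382  20  18 133]
[[617.6765  387.1305 ]
 [621.44214 380.43616]
 [642.71216 392.40057]
 [638.94653 399.0949 ]] [[ 149.8 -652.    24. ]
 [ 163.5 -661.9   24. ]
 [ 137.1 -706.9   24. ]
 [ 123.4 -696.9   24. ]]
paddle depth [471.48108118  75.02038706 134.06201561]
```

View pics/crop1.png

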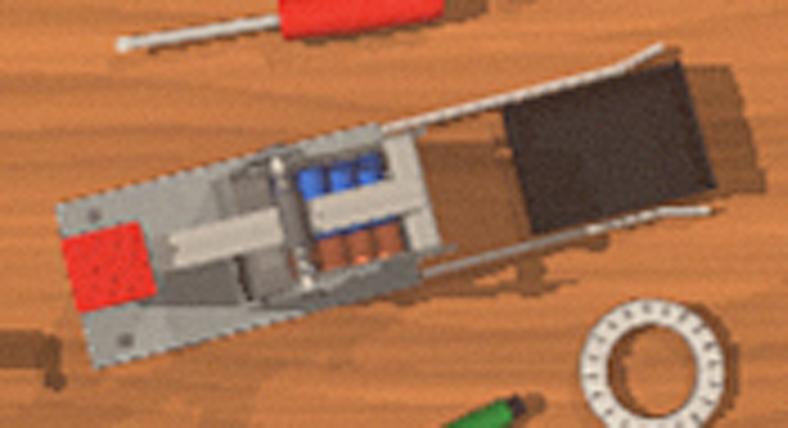

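The crop confirms the tray: black, between the guide rails, with corners at crop (503,112), (680,63), (716,187) and (533,236). Now I'll fit the axis.

```bash
python3 - <<'E'
from h import *
c=cap('top'); q=lambda *p:[(255+x/4.5-.4,185+y/4.5-.4) for x,y in p]
def show(n,p,z):
    P=onz(c,q(*p),z); print(n,P[:,:2].round(1).tolist()); return P
a=show('railU',[(390,128),(610,73)],12); b=show('railL',[(430,272),(590,231)],12)
show('flare',[(660,47),(710,211)],12)
for P in(a,b): d=P[1]-P[0]; print('dir',np.degrees(np.arctan2(-d[1],-d[0])))
r=show('plate rear',[(57,205),(97,367)],3)
t=show('tray out',[(680,63),(716,187)],30); show('tray in',[(503,112),(533,236)],24)
d=t[0]-t[1]; print('tray yaw',np.degrees(np.arctan2(-d[0],d[1]))) 
D=np.load('W.npy'); w=D[:,2:]
for lo,hi in((125,145),(95,125)):
    k=(w[:,2]>lo)&(w[:,2]<hi); print(lo,k.sum(),w[k].mean(0))
# rail line pts z 8-16 beyond tray; outer wall 26-34
k=(w[:,2]>24)&(w[:,2]<36)&(w[:,1]<-120); print(w[k][:,:].mean(0) if k.any() else 0, k.sum())
E
```

```text
railU [[542.3, -57.4], [568.8, -171.2]]
railL [[468.8, -76.0], [488.1, -157.9]]
flare [[581.9, -197.5], [497.2, -219.4]]
dir 103.13469185135007
dir 103.28212719531518
plate rear [[506.2, 114.0], [423.8, 93.6]]
tray out [[571.1, -203.5], [508.3, -218.9]]
tray in [[548.4, -114.1], [485.7, -127.2]]
tray yaw -76.29449289570424
125 315 [472.51070491  73.18854068 133.44566697]
95 564 [489.99028937   2.43259899 108.43870866]
[ 536.89219683 -194.57346083   27.11343471] 87
```

```bash
python3 -m handwheel '{"delta_pos":[[0,0,0],[0,0,0],[-2.57,1.58,0],[-2.57,1.58,0],[-2.57,1.58,0],[-2.57,1.58,0],[-2.57,1.58,0],[-2.57,1.58,0],[-2.57,1.58,0],[-2.57,1.58,0],[-2.57,1.58,0],[-2.57,1.58,0],[-2.57,1.58,0],[-2.57,1.58,0],[-2.57,1.58,0],[-2.57,1.58,0],[0,0,3],[0,0,3],[0,0,3],[0,0,0]],"delta_rot":[[0,0,0.0975],[0,0,0.0975],[0,0,0],[0,0,0],[0,0,0],[0,0,0],[0,0,0],[0,0,0],[0,0,0],[0,0,0],[0,0,0],[0,0,0],[0,0,0],[0,0,0],[0,0,0],[0,0,0],[0,0,0],[0,0,0],[0,0,0],[0,0,0]],"grip":[0,0,0,0,0,0,0,0,0,0,0,0,0,0,0,0,0,0,0,0]}'
cat >> h.py <<'E'
O=np.array([501.9,-52.7]); U=np.array([-.2318,.9728]); V=np.array([-.9728,-.2318])
def disp(p): d=np.asarray(p)[...,:2]-O; return np.stack([d@U,d@V],-1)
E
python3 - <<'E'
from h import *
o=robot.get_obs(); print(disp(o['tool_pos']),o['tool_pos'],o['tool_rot'],np.degrees(2*np.arctan2(o['tool_rot'][2],o['tool_rot'][1]))-90,o['width'])
c=cap('top'); cv2.imwrite('pics/t1.png',cv2.resize(c['frame'][150:300,250:510],None,fx=3,fy=3)[:,:,::-1])
E
```

```text
time: 2.2
tool_pos: [546.3, -245.5, 152.8]
tool_rot: [-0.004, -0.117, 0.993, 0.002]
contact_force: [-0.4, 0.4, 0.2]
width: 0.1
finger_force: 0.0
[-197.88596454    1.52180439] [ 546.28640029 -245.54251332  152.79796711] [-0.00402403 -0.11710873  0.99310901  0.00196002] 103.45067209199138 0.06308256501918587
```

View pics/t1.png

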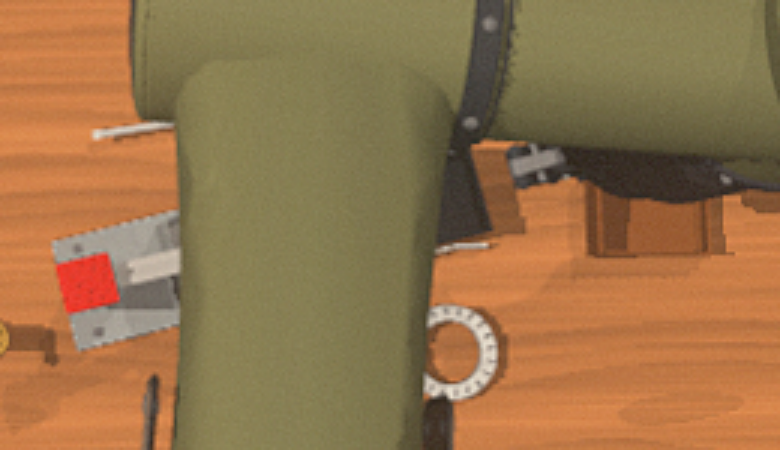

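The fingertips, at (535,160), stand behind the tray's outer wall and clear of the brown tray. I'll lower them and start the push.

```bash
python3 -m handwheel '{"delta_pos":[[-0.15,0,2.5],[0,0,2.5],[0,0,2.5],[0,0,2.5],[0,0,2],[0,0,0],[0,0.5,0],[0,0.5,0],[0,0.5,0],[0,0.5,0],[0,0.5,0],[0,0.5,0],[0,0.5,0],[0,0.5,0],[0,0.5,0],[0,0.5,0],[0,0.5,0],[0,0.5,0],[0,0,0]],"delta_rot":[[0,0,0],[0,0,0],[0,0,0],[0,0,0],[0,0,0],[0,0,0],[0,0,0],[0,0,0],[0,0,0],[0,0,0],[0,0,0],[0,0,0],[0,0,0],[0,0,0],[0,0,0],[0,0,0],[0,0,0],[0,0,0],[0,0,0]],"grip":[0,0,0,0,0,0,0,0,0,0,0,0,0,0,0,0,0,0,0]}'
python3 - <<'E'
from h import *
o=robot.get_obs(); print(disp(o['tool_pos']),o['tool_pos'],o['contact_force'])
c=cap('scene'); cv2.imwrite('pics/s2.png',cv2.resize(c['frame'][130:290,190:360],None,fx=3.5,fy=3.5,interpolation=cv2.INTER_CUBIC)[:,:,::-1])
E
```

```text
time: 4.15
tool_pos: [536.2, -187.3, 38.7]
tool_rot: [0.0, -0.117, 0.993, -0.0]
contact_force: [1.1, -2.2, 3.6]
width: 0.1
finger_force: 1.8
[-138.88959603   -2.13078438] [ 536.16499985 -187.30831524   38.72219775] [ 1.14477834 -2.21242063  3.55499168]
```

View pics/s2.png

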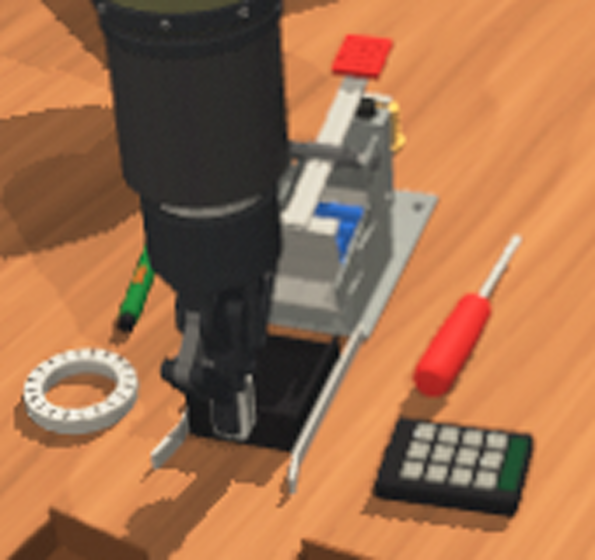

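The finger bears on the outside of the tray's outer wall at about (235,420), and the tray is partway in with nothing else disturbed. I'll continue slowly.

```bash
python3 -m handwheel '{"delta_pos":[[0,0.3,0.1],[0,0.3,0.1],[0,0.3,0.1],[0,0.3,0],[0,0.3,0],[0,0.3,0],[0,0.3,0],[0,0.1,0],[0,0,0]],"delta_rot":[[0,0,0],[0,0,0],[0,0,0],[0,0,0],[0,0,0],[0,0,0],[0,0,0],[0,0,0],[0,0,0]],"grip":[0,0,0,0,0,0,0,0,0]}'
python3 - <<'E'
from h import *
o=robot.get_obs(); print(disp(o['tool_pos']),o['tool_pos'],o['contact_force'])
E
```

```text
time: 5.1
tool_pos: [532.7, -167.8, 38.2]
tool_rot: [0.002, -0.117, 0.993, -0.002]
contact_force: [2.1, -6.2, 12.2]
width: 0.1
finger_force: 5.4
[-119.10546126   -3.27320262] [ 532.69062883 -167.79888312   38.21805536] [ 2.1034063  -6.22837139 12.16288756]
```

```bash
python3 - <<'E'
from h import *
c=cap('scene'); cv2.imwrite('pics/s3.png',cv2.resize(c['frame'][190:280,215:325],None,fx=6,fy=6,interpolation=cv2.INTER_CUBIC)[:,:,::-1])
# project expected tray corners for home, and tip
f=lambda x,y,z:[*(O+x*U+y*V),z]
print(((proj(c,[f(-100,34,30),f(-100,-34,30),f(-100,0,0),f(-119,-3,21)])-[215,190])*6).round())
E
```

```text
[[196. 274.]
 [375. 306.]
 [291. 355.]
 [276. 344.]]
```

View pics/s3.png

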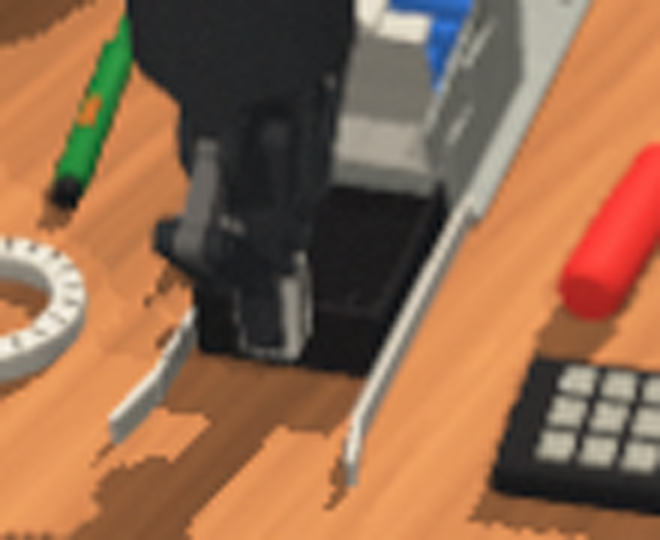

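The tip is outside the wall, and the wall's near top corner is at (380,312) against (375,306) expected when home, so it is nearly there. I'll ease the downward load and push on.

```bash
python3 -m handwheel '{"delta_pos":[[0,0,-0.3],[0,0,-0.3],[0,0,0],[0,0.2,0],[0,0.2,0],[0,0.2,0],[0,0,0]],"delta_rot":[[0,0,0],[0,0,0],[0,0,0],[0,0,0],[0,0,0],[0,0,0],[0,0,0]],"grip":[0,0,0,0,0,0,0]}'
python3 - <<'E'
from h import *
o=robot.get_obs(); print(disp(o['tool_pos']),o['tool_pos'],o['contact_force'])
E
```

```text
time: 5.85
tool_pos: [529.3, -160.2, 41.0]
tool_rot: [-0.0, -0.117, 0.993, 0.0]
contact_force: [0.5, 0.4, -0.5]
width: 0.3
finger_force: 0.0
[-110.90088864   -1.72042532] [ 529.27850967 -160.17795034   41.03468243] [ 0.48949848  0.40400984 -0.51178473]
```

```bash
python3 -m handwheel '{"delta_pos":[[0,0.1,0],[0,0.1,0],[0,0.1,0],[0,0,0]],"delta_rot":[[0,0,0],[0,0,0],[0,0,0],[0,0,0]],"grip":[0,0,0,0]}'
python3 - <<'E'
from h import *
o=robot.get_obs(); print(disp(o['tool_pos']),o['tool_pos'],o['contact_force'])
c=cap('scene'); cv2.imwrite('pics/s4.png',cv2.resize(c['frame'][190:280,215:325],None,fx=6,fy=6,interpolation=cv2.INTER_CUBIC)[:,:,::-1])
E
```

```text
time: 6.25
tool_pos: [528.7, -157.8, 41.3]
tool_rot: [-0.0, -0.117, 0.993, -0.0]
contact_force: [0.7, -0.2, 1.1]
width: 0.2
finger_force: 0.2
[-108.41599988   -1.70186265] [ 528.68449691 -157.76512489   41.30636553] [ 0.66924956 -0.2090701   1.10204983]
```

View pics/s4.png

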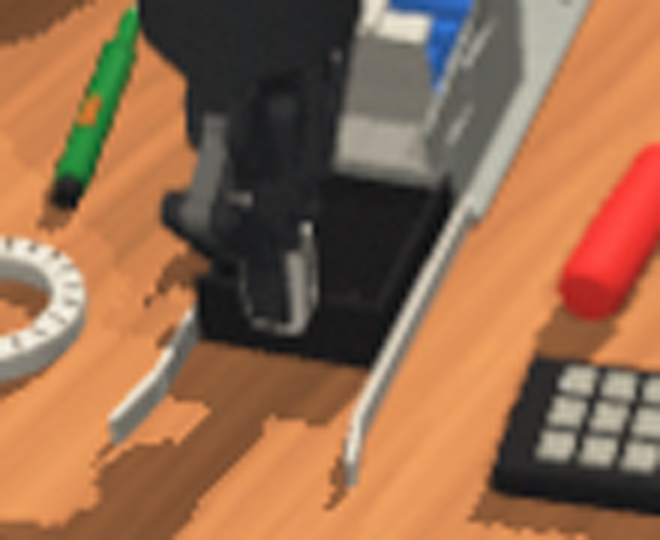

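The wall's bottom edge is now near (291,350), against (291,355) predicted for home, so the tray is at or very near home. I'll push until the stop shows in the force.

```bash
python3 -m handwheel '{"delta_pos":[[0,0.15,0],[0,0.15,0],[0,0.15,0],[0,0,0]],"delta_rot":[[0,0,0],[0,0,0],[0,0,0],[0,0,0]],"grip":[0,0,0,0]}'
python3 - <<'E'
from h import *
o=robot.get_obs(); print(disp(o['tool_pos']),o['tool_pos'],o['contact_force'])
E
```

```text
time: 6.7
tool_pos: [528.4, -156.6, 43.3]
tool_rot: [0.001, -0.117, 0.993, -0.003]
contact_force: [1.8, -15.3, 2.3]
width: -0.1
finger_force: 7.1
[-107.20511559   -1.72495636] [ 528.42629785 -156.58190763   43.31150944] [  1.82132949 -15.2513829    2.26283631]
```

The force rose to 15 N with hardly any advance, so the tray is at the stop. I'll back off, rise and check.

```bash
python3 -m handwheel '{"delta_pos":[[0,-0.5,0],[0,-1,0],[0,-1.5,0],[0,0,-2.5],[0,0,-3],[0,0,-3],[0,0,-3],[0,0,-3],[0,0,-2],[0.2,2.7,0],[0,2.7,0],[0,2.7,0],[0,2.7,0],[0,2.7,0],[0,2.7,0],[0,2.7,0],[0,2.7,0],[0,2.7,0],[0,2.7,0]],"delta_rot":[[0,0,0],[0,0,0],[0,0,0],[0,0,0],[0,0,0],[0,0,0],[0,0,0],[0,0,0],[0,0,0],[0,0,0],[0,0,0],[0,0,0],[0,0,0],[0,0,0],[0,0,0],[0,0,0],[0,0,0],[0,0,0],[0,0,0]],"grip":[0,0,0,0,0,0,0,0,0,0,0,0,0,0,0,0,0,0,0]}'
python3 - <<'E'
from h import *
o=robot.get_obs(); print(disp(o['tool_pos']),o['tool_pos'],o['contact_force'])
f=lambda x,y,z:[*(O+x*U+y*V),z]
c=cap('scene'); im=cv2.resize(c['frame'][130:280,200:325],None,fx=4,fy=4,interpolation=cv2.INTER_CUBIC)[:,:,::-1].copy()
print(((proj(c,[f(-100,34,30),f(-100,-34,30),f(131,0,134)])-[200,130])*4).round())
cv2.imwrite('pics/s5.png',im)
E
```

```text
time: 8.6
tool_pos: [470.0, 80.4, 206.3]
tool_rot: [-0.0, -0.117, 0.993, 0.0]
contact_force: [0.3, 0.4, -0.7]
width: 0.4
finger_force: 0.0
[136.82766217   0.19947492] [469.99156676  80.35025426 206.3427863 ] [ 0.26013965  0.40029226 -0.69322259]
[[190. 423.]
 [310. 444.]
 [374.  57.]]
```

View pics/s5.png

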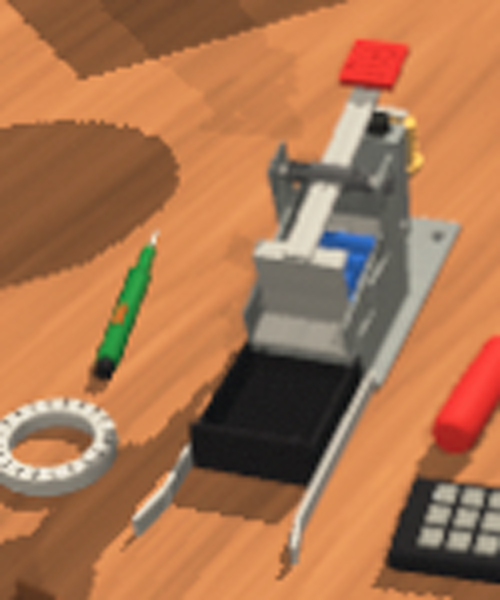

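The tray is home: outer wall corners near (192,425) and (308,447), against (190,423) and (310,444) predicted. The gate is shut and the paddle is at (374,62). Pressing now.

```bash
python3 -m handwheel '{"delta_pos":[[0,-0.3,1.2],[0,0,1.2],[0,0,1.2],[0,0,1.2],[0,0,0.4],[0,0,0.4],[0,0,0.4],[0,0,0.4],[0,0,0.4],[0,0,0.4],[0,0,0.4],[0,0,0.4],[0,0,0.4],[0,0,0.2],[0,0,0]],"delta_rot":[[0,0,0],[0,0,0],[0,0,0],[0,0,0],[0,0,0],[0,0,0],[0,0,0],[0,0,0],[0,0,0],[0,0,0],[0,0,0],[0,0,0],[0,0,0],[0,0,0],[0,0,0]],"grip":[0,0,0,0,0,0,0,0,0,0,0,0,0,0,0]}'
python3 - <<'E'
from h import *
o=robot.get_obs(); print(disp(o['tool_pos']),o['tool_pos'],o['contact_force'])
E
```

```text
time: 10.15
tool_pos: [471.0, 77.0, 122.2]
tool_rot: [0.001, -0.117, 0.993, 0.0]
contact_force: [-5.9, 3.7, 12.7]
width: 0.4
finger_force: 6.6
[1.33365839e+02 1.33029878e-02] [470.97505563  77.02598317 122.24925776] [-5.87852275  3.65158063 12.65439494]
```

The paddle is at its stop: tip at 105 mm, 12.7 N. I'll hold, then look.

```bash
python3 -m handwheel '{"delta_pos":[[0,0,0],[0,0,0],[0,0,0],[0,0,0],[0,0,0],[0,0,0],[0,0,0],[0,0,0],[0,0,0],[0,0,0],[0,0,0],[0,0,0],[0,0,0],[0,0,0],[0,0,0],[0,0,0],[0,0,0],[0,0,0],[0,0,0],[0,0,0]],"delta_rot":[[0,0,0],[0,0,0],[0,0,0],[0,0,0],[0,0,0],[0,0,0],[0,0,0],[0,0,0],[0,0,0],[0,0,0],[0,0,0],[0,0,0],[0,0,0],[0,0,0],[0,0,0],[0,0,0],[0,0,0],[0,0,0],[0,0,0],[0,0,0]],"grip":[0,0,0,0,0,0,0,0,0,0,0,0,0,0,0,0,0,0,0,0]}'
python3 - <<'E'
from h import *
o=robot.get_obs(); print(disp(o['tool_pos']),o['tool_pos'],o['contact_force'])
c=cap('scene'); cv2.imwrite('pics/s6.png',cv2.resize(c['frame'][130:280,200:325],None,fx=4,fy=4,interpolation=cv2.INTER_CUBIC)[:,:,::-1])
E
```

```text
time: 12.15
tool_pos: [471.0, 77.0, 122.2]
tool_rot: [0.001, -0.117, 0.993, 0.0]
contact_force: [-5.8, 4.0, 13.1]
width: 0.1
finger_force: 6.7
[1.33383336e+02 1.61257422e-02] [470.96825418  77.04234941 122.23442165] [-5.77796905  4.04205918 13.08843447]
```

View pics/s6.png

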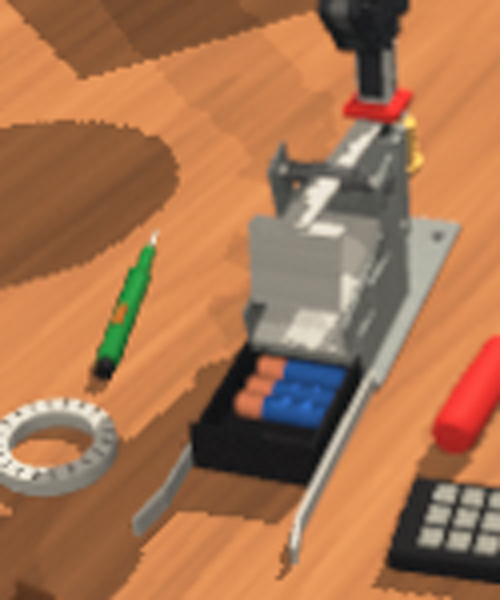

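Three cells show in the tray, at (300,375), (295,388) and (285,405), and the chute behind the gate looks empty. I'll locate the fourth from both cameras in one composite.

```bash
python3 -m handwheel '{"delta_pos":[[0,0,0],[0,0,0],[0,0,0],[0,0,0],[0,0,0],[0,0,0],[0,0,0],[0,0,0],[0,0,0],[0,0,0]],"delta_rot":[[0,0,0],[0,0,0],[0,0,0],[0,0,0],[0,0,0],[0,0,0],[0,0,0],[0,0,0],[0,0,0],[0,0,0]],"grip":[0,0,0,0,0,0,0,0,0,0]}' >/dev/null
python3 - <<'E'
from h import *
ims=[]
for n,(v,u) in (('top',(195,310)),('scene',(175,235))):
    c=cap(n); ims.append(cv2.resize(c['frame'][v:v+80,u:u+66],None,fx=6,fy=6,interpolation=cv2.INTER_CUBIC))
    h=cv2.cvtColor(c['frame'],cv2.COLOR_RGB2HSV)
    m=(h[...,0]>100)&(h[...,0]<130)&(h[...,1]>120)&(h[...,2]>60); m[:v]=0;m[v+80:]=0;m[:,:u]=0;m[:,u+66:]=0
    uv=np.argwhere(m)[:,::-1]; W=bydepth(c,uv); d=np.c_[disp(W),W[:,2]]; d=d[np.abs(d[:,1])<40]
    print(n,np.histogram(d[:,0],np.arange(-105,80,5))); print([ (x,d[(d[:,0]>=x)&(d[:,0]<x+5),2].max().round()) for x in range(-105,80,5) if ((d[:,0]>=x)&(d[:,0]<x+5)).any()])
cv2.imwrite('pics/s7.png',np.hstack(ims)[:,:,::-1])
E
```

```text
top (array([ 0,  0,  1, 16,  3,  0,  0,  0,  0, 11, 23,  3, 13, 19,  0,  0,  0,
        0,  0,  0,  0,  0,  0,  0,  0,  0,  0,  0,  0,  0,  0,  0,  0,  0,
        0,  0]), array([-105, -100,  -95,  -90,  -85,  -80,  -75,  -70,  -65,  -60,  -55,
        -50,  -45,  -40,  -35,  -30,  -25,  -20,  -15,  -10,   -5,    0,
          5,   10,   15,   20,   25,   30,   35,   40,   45,   50,   55,
         60,   65,   70,   75]))
[(-95, np.float64(18.0)), (-90, np.float64(18.0)), (-85, np.float64(13.0)), (-60, np.float64(19.0)), (-55, np.float64(18.0)), (-50, np.float64(16.0)), (-45, np.float64(19.0)), (-40, np.float64(18.0))]
scene (array([ 0,  0,  0,  0,  0,  0,  0,  0, 21, 52, 16,  9, 40, 16,  4, 32, 30,
       14,  7,  2,  0,  0,  0,  0,  0,  0,  0,  0,  0,  0,  0,  0,  0,  0,
        0,  0]), array([-105, -100,  -95,  -90,  -85,  -80,  -75,  -70,  -65,  -60,  -55,
        -50,  -45,  -40,  -35,  -30,  -25,  -20,  -15,  -10,   -5,    0,
          5,   10,   15,   20,   25,   30,   35,   40,   45,   50,   55,
         60,   65,   70,   75]))
[(-65, np.float64(16.0)), (-60, np.float64(19.0)), (-55, np.float64(19.0)), (-50, np.float64(18.0)), (-45, np.float64(18.0)), (-40, np.float64(17.0)), (-35, np.float64(16.0)), (-30, np.float64(18.0)), (-25, np.float64(19.0)), (-20, np.float64(18.0)), (-15, np.float64(15.0)), (-10, np.float64(13.0))]
```

View pics/s7.png

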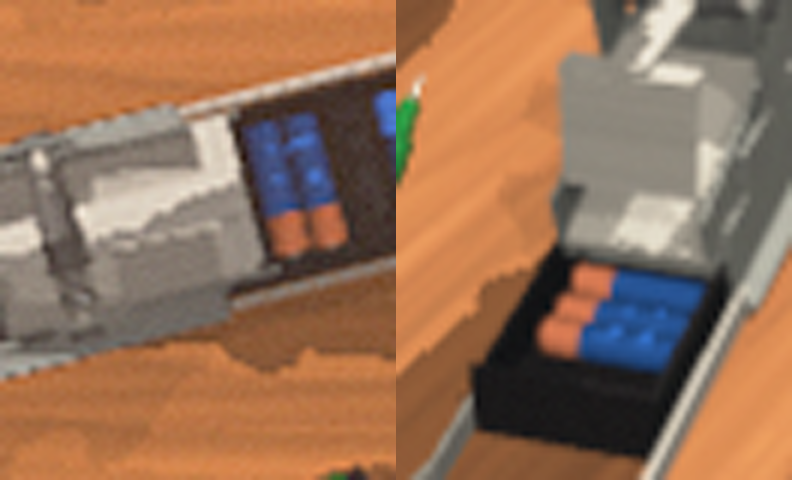

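All four cells are in the tray. The top view shows x ≈ -90 (right edge), -57 and -42; the scene view shows a fourth at x ≈ -24 under the lip. The chute is empty, so I'll release the paddle.

```bash
python3 -m handwheel '{"delta_pos":[[0,0,-0.4],[0,0,-0.4],[0,0,-0.4],[0,0,-0.4],[0,0,-0.4],[0,0,-0.4],[0,0,-0.4],[0,0,-0.4],[0,0,-0.4],[0,0,-0.5],[0,0,-1],[0,0,-2],[0,0,-2],[0,0,-2],[0,0,0],[0,0,0],[0,0,0]],"delta_rot":[[0,0,0],[0,0,0],[0,0,0],[0,0,0],[0,0,0],[0,0,0],[0,0,0],[0,0,0],[0,0,0],[0,0,0],[0,0,0],[0,0,0],[0,0,0],[0,0,0],[0,0,0],[0,0,0],[0,0,0]],"grip":[0,0,0,0,0,0,0,0,0,0,0,0,0,0,0,0,0]}'
python3 - <<'E'
from h import *
c=cap('scene'); f=c['frame']; h=cv2.cvtColor(f,cv2.COLOR_RGB2HSV)
m=(h[...,0]<6)&(h[...,1]>200)&(h[...,2]>120); m[:130]=0;m[165:]=0;m[:,:270]=0;m[:,310:]=0
uv=np.argwhere(m)[:,::-1]; W=bydepth(c,uv); print('paddle',len(uv),np.median(W,0))
m=(h[...,0]>100)&(h[...,0]<130)&(h[...,1]>120)&(h[...,2]>60); m[:175]=0;m[255:]=0;m[:,:235]=0;m[:,301:]=0
uv=np.argwhere(m)[:,::-1]; d=disp(bydepth(c,uv)); print('blue x',np.histogram(d[:,0],np.arange(-105,80,10))[0])
# tray outer wall: dark points z 20-33
v,u=np.mgrid[220:260,235:300]; uv=np.c_[u.ravel(),v.ravel()]; W=bydepth(c,uv); d=np.c_[disp(W),W[:,2]]
k=(d[:,2]>12)&(d[:,2]<28)&(d[:,0]<-90)&(abs(d[:,1])<30); print('outer wall x',np.percentile(d[k,0],[5,25,50,75]),k.sum())
E
```

```text
time: 15.0
tool_pos: [470.3, 76.8, 230.6]
tool_rot: [-0.001, -0.117, 0.993, 0.0]
contact_force: [0.0, 0.5, 0.4]
width: -0.2
finger_force: 0.0
paddle 133 [471.87568919  70.46952678 132.85928059]
blue x [ 0  0  0  0 67 32 53 29 53  7  0  0  0  0  0  0  0  0]
outer wall x [-102.34310023 -101.17229906 -100.20813662  -99.39021979] 152
```

The paddle is back up (133 mm), the tray's outer wall is at x = -100 (home) and the cells are in it. Handing in.

```bash
python3 -c "
from plant import robot
print(robot.close_job())"
```

```text
the job is handed in; nothing more can be done
None
```

The job is handed in at about 15 s of the 51 s allowed: the tray is home under the chute with all four cells in it, the paddle is back up so the gate is shut, and nothing else on the counter was touched.

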